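# Refit the desk radio: aerial in, knob on, hold it pressed

### The job

Get the desk radio going: first move the stub aerial from its grey stand into the orange-ringed socket on top of the radio, plugged in fully home and upright. Then pick up the red knob, turn it so that its D-shaped bore matches the D-shaft on the radio, push it fully onto the shaft, and keep pressing so that the shaft's push switch stays well pressed in, down to its stop or nearly so. Finish still holding the knob pressed down with the gripper; leave the mug, sticky notes, stapler and masking tape where they are.

Things in the scene. Friction and masses are not known exactly. Their poses are not given: they have to be found in the camera images.
- radio: fixed desk radio, wooden case 120 (x) x 220 (y) mm, with a flat aluminium top panel 68 mm above the desk; origin under its centre, x away from the robot at yaw 0, z up. The D-shaft stands on the panel at local (-10, +62) mm and the aerial socket is at local (+12, -65) mm
- socket (a point): centre of the mouth of the aerial socket, level with the radio's top panel, inside an orange ring: an upright round hole, 8 mm wide and 18 mm deep
- shaft_tip (a point): centre of the end of the upright brass D-shaft, 24 mm above the radio's panel at rest. The shaft is 10 mm in diameter with one flat, 2.5 mm from its axis, on the side that this frame's x axis points to; a thin red index strip at its foot points the same way, 20 mm out; its last 2 mm taper. z is up. The shaft turns and sinks with the joints turn and push
- turn (a joint): rotation of the D-shaft in rad about the vertical, counterclockwise from above; it is stiff enough (0.03 N m of friction) to stay where it is. 0: its flat faces the radio's +x; stops at -1.5 and 1.5
- push (a joint): how far the shaft is pressed down into the radio against its spring, in m: 0 at rest, 0.005 fully pressed; the spring takes 1.5 N to start and 7 N at the end
- knob: loose red knob, 45 g, upright on the desk: skirt 42 mm wide, 5 mm high; above it a grip block 30 (x) x 24 (y) mm up to 36 mm. Origin: centre of its underside. D-bore from below 12 mm wide, 17 mm deep, its flat 3.5 mm from the axis on the +x side, marked by a white line on top and side. Seated: origin 17 mm below shaft_tip, x along its x (10 degrees play), 7 mm over the panel, pressed 2 mm
- aerial: loose stub aerial, 30 g, upright in the stand: brass plug 6 mm wide, 14 mm long; white round grip 14 mm wide from 14 to 46 mm; thin steel whip with an orange ball, 74.5 mm overall. Origin at the tip of the plug, z up along the whip. Fully plugged in, the white grip's underside rests on the panel and the origin is 14 mm below the socket's mouth
- stand: fixed grey block 50 x 50 x 18 mm on the desk, with an 8 mm upright hole in its centre that holds the aerial's plug at the start (the white grip rests on the block); origin at the centre of its underside
- mug: bystander: teal coffee mug, 86 x 123 x 90 mm, origin under its centre
- notes: bystander: pad of yellow sticky notes, 75 x 75 x 20 mm, origin under its centre
- stapler: bystander: plum stapler, 36 x 153 x 60 mm, origin under its centre
- tape: bystander: roll of masking tape lying flat, 104 x 102 x 25 mm, origin under its centre
Not all that is in view belongs to the job. Of the things like the knob, leave any that is brown or purple; of the rest the smaller one is meant.

How it is judged:
By the outcome, as a careful person would: the job done as asked, in the order asked, and still so for the second after the job is handed in, while the arm keeps its last pose, push and grip.
It also fails if it takes over 64 s, if anything falls off the work surface, if the arm or the gripper's body presses on something with over 40 N, if the wrist force passes 120 N, or if a joint passes its speed limit or range.

### The arm

A 6-joint arm with a two-finger parallel gripper is mounted at the origin on a cart in front of the work surface, level with it; the furniture and walls round the work are solid. World frame = base frame: x ahead of the robot, y to its left, z up, the work surface at z = 0. Lengths are in m, angles in rad, forces in N, time in s.
With the tool pointing down it reaches from about 0.275 to 0.85 m from the base axis. Payload 19 kg.
Tool frame: the origin (TCP) lies on the centre line of the jaws, within the pads' length; the fingertips stand 25 mm ahead of it and the grasp point (between the pads) lies 6 mm ahead of it; z points along the fingers, y is the line along which they close (so a half turn about z gives the same grasp; the last joint's range is limited). The gripper opens to 85 mm and grips with 20 to 120 N. Pads are 22 mm wide; open, the fingers measure 114 mm over their backs; the gripper's body (76 mm by 85 mm) begins 54 mm behind the grasp point. The pads swing forward as they close: fully open they stand 13 mm farther back than shut.
Start: joints at [-1.335, 0.15, 1.437, -0, 1.554, -0.134], TCP at [0.208, -0.536, 0.256] pointing down, gripper open.
Joint ranges: [-2.8, 2.8], [-0.68, 2.1], [0.12, 2.68], [-1.39, 4.53], [0.16, 2.79], [-2.81, 2.81]. Speed limits (rad/s): [1.89, 1.89, 2.22, 3.01, 3.01, 3.01].

### API

Orientations are given as a unit quaternion [x, y, z, w].
In Python, from rig import env gives the robot as it stands.
- The arm moves only by the tool play_rows, never from a script. Its argument "targets" is a list of rows, each an object with "hand": the opening, from 0 (shut) to 1 (fully open); "delta_pos": the shift along the tool's x, y, z in m, a list of three; "turn": the turn about the tool's z in rad. A call has 1 to 12 rows; each row shifts and turns the commanded pose from where the row before left it, along the tool's axes as they then stand; what a row does not reach is not made up. A row lasts 1/12 s, in which the tool goes at most 41.7 mm and 7.16 degrees, less where a joint would pass 70% of its speed; a pose out of reach is approached as far as the arm can. A call is refused whole if a number of a shift passes 0.0417 or a number of a turn 0.125, either way. A call with a gripper value outside its range is refused whole. The fingers move at their own pace and stop on an object; "squeeze" is the grip in N (left out, the last holds). Time passes only in rows, so rows that do not move let the fingers close. It gives the time, the measured TCP pose, the force, the opening and the grip force at its end, in the units of the state.
- env.read_state(): the state, without advancing time (a new reading comes with each control period).
- env.get_image(name): name is "scene" or "side" or "wrist"; returns the picture (384x512x3 uint8, red, green, blue); there is no depth.
- env.get_calibration(name): a dict with "fovy" (degrees; the focal length in pixels is half the picture's height over the tangent of half this angle, whatever the lens; pixels are square), "cx", "cy" (the principal point, pixels), "dist" ([k1, k2, p1, p2, k3] as OpenCV has them; the pictures are not rectified), "xyz" and "orientation" of the camera in the world. Camera axes: x right, y up, looking along -z (the intrinsics and any distortion apply to the point x, -y, -z); pixel columns grow to the right and rows downward; lengths in m; the calibration is good to about 2 mm. A picture is of the moment at which its call begins: read the wrist's pose just before it. get_calibration takes no time and is no camera call; for the wrist camera it gives the pose at the moment of the call.
- env.sign_off(): hands the job in; it is judged then, once.
Trained networks look in the newest picture that a camera, given by its name, has taken for a name from the list of things; names that differ only in an ending like _2 or _b are one class to them, and where a whole thing is asked for, a point or a joint stands for the part that bears it (a point fixed in the world has none). Each returns a list of dicts, best first, with "conf" (0 to 1); they miss things now and then, are a little off and sometimes report something else, mostly with a low value. They report only what shows in the picture. A call takes as long as a camera call. They do not tell look-alikes from the thing itself.
- env.search_frame(camera, label): "box" ([left, top, width, height] in pixels, round what is visible of it).
The state is a dict: "time_s": time; "joints": joint angles; "qd": joint speeds; "joint_efforts": joint torques, N m; "position": TCP position; "eef_rot": TCP orientation; "force": force on the tool from outside, world axes, zero at the start; "moment": the same for the moment, N m; "finger_gap": finger opening in m; "grip_force": force on a finger pad.
Only numpy, scipy, OpenCV 4.12 (cv2) and the standard library are available. Lean on these libraries where they do the work, as an engineer would, in place of code of your own. Each camera call takes 0.05 s, during which the arm holds its last target. There are 200 camera calls.

## Working session

There is one attempt and no reset: what is moved stays moved. The work goes in short steps, Python scripts to look and compute and a tool call to move; the robot and the scene stay as the last step left them, time stands still between calls to the robot, and variables do not carry over. Pictures are saved under pics/ and viewed, at most 10 in all, crops included, and the job is handed in when it is done.

Besides the shell and the picture viewer there is one more tool, called after ">>>" as name(argument=value, ...) on one line, values as JSON. play_rows: Moves the arm, as the interface text tells. Its arguments: {"type":"object","properties":{"targets":{"type":"array"},"squeeze":{"type":"number"}},"required":["targets"]}

```bash
ls; mkdir -p pics; cat > h.py <<'E'
import numpy as np, cv2
from scipy.spatial.transform import Rotation as R
from rig import env
def K(c):
    f=192/np.tan(np.radians(c["fovy"])/2)
    return np.array([[f,0,c["cx"]],[0,f,c["cy"]],[0,0,1.]]),np.array(c["dist"],float)
def ray(c,uv):
    k,d=K(c); p=cv2.undistortPoints(np.array(uv,float).reshape(-1,1,2),k,d).reshape(-1,2)
    v=np.c_[p[:,0],-p[:,1],-np.ones(len(p))]
    return R.from_quat(c["orientation"]).apply(v)
def onz(c,uv,z):
    v=ray(c,uv); o=np.array(c["xyz"]); return o+v*((np.reshape(z,-1)-o[2])/v[:,2])[:,None]
def proj(c,P):
    k,d=K(c); q=R.from_quat(c["orientation"]).inv().apply(np.reshape(P,(-1,3))-np.array(c["xyz"]))
    q=q*[1,-1,-1]; return cv2.projectPoints(q.reshape(-1,1,3),np.zeros(3),np.zeros(3),k,d)[0].reshape(-1,2)
def shot(n,fn=None,crop=None,s=1):
    c=env.get_calibration(n); im=env.get_image(n)
    if fn:
        a=im[:,:,::-1]
        if crop: x,y,w,h=crop; a=a[y:y+h,x:x+w]
        cv2.imwrite("pics/"+fn,cv2.resize(a,None,fx=s,fy=s,interpolation=cv2.INTER_CUBIC))
    return c,im
E
python3 - <<'E'
from h import *
ims=[]
for n in ["scene","side"]:
    c,im=shot(n); ims.append(im); np.save("pics/%s.npy"%n,im)
    print(n,{k:np.round(v,3).tolist() for k,v in c.items()})
    for l in ["radio","knob","aerial","stand","shaft_tip","socket"]:
        print(l,[(np.round(r["box"]).tolist(),round(r["conf"],2)) for r in env.search_frame(n,l)][:5])
    cv2.imwrite("pics/%s0.png"%n,cv2.resize(im[:,:,::-1],None,fx=1.5,fy=1.5))
print(env.read_state())
E
```

```text
pics
scene {'fovy': 55.429, 'cx': 257.916, 'cy': 184.974, 'dist': [-0.077, 0.0, 0.0, 0.0, 0.0], 'xyz': [-0.001, 0.691, 0.477], 'orientation': [-0.195, 0.509, 0.787, -0.29]}
radio [([221.0, 173.0, 80.0, 61.0], 0.56)]
knob [([196.0, 219.0, 26.0, 29.0], 0.81), ([199.0, 249.0, 21.0, 23.0], 0.78), ([241.0, 264.0, 16.0, 22.0], 0.7), ([161.0, 262.0, 28.0, 33.0], 0.6)]
aerial [([348.0, 171.0, 3.0, 16.0], 0.56)]
stand []
shaft_tip []
socket [([222.0, 173.0, 79.0, 62.0], 0.93)]
side {'fovy': 50.514, 'cx': 259.877, 'cy': 190.941, 'dist': [-0.033, 0.0, 0.0, 0.0, 0.0], 'xyz': [0.451, 0.875, 0.677], 'orientation': [-0.029, 0.457, 0.885, -0.079]}
radio [([237.0, 166.0, 54.0, 67.0], 0.84)]
knob [([267.0, 270.0, 18.0, 24.0], 0.83), ([255.0, 294.0, 24.0, 35.0], 0.82), ([312.0, 271.0, 17.0, 20.0], 0.78), ([302.0, 152.0, 18.0, 13.0], 0.64), ([233.0, 236.0, 26.0, 31.0], 0.63)]
aerial [([308.0, 141.0, 7.0, 17.0], 0.49)]
stand [([301.0, 151.0, 17.0, 14.0], 0.47), ([268.0, 271.0, 18.0, 22.0], 0.46)]
shaft_tip [([318.0, 190.0, 27.0, 25.0], 0.2)]
socket [([240.0, 163.0, 50.0, 72.0], 0.84)]
{'time_s': 0.7, 'joints': array([-1.33499012e+00,  1.50489062e-01,  1.43738040e+00, -2.69134823e-05,
        1.55379154e+00, -1.33984858e-01]), 'qd': array([-2.30139925e-05, -1.58943116e-03, -3.37623954e-04, -5.76268041e-04,
       -1.80291832e-03, -1.46529112e-03]), 'joint_efforts': array([ 2.48055068e-03, -7.12660432e+01, -5.70984185e+01, -5.81222324e-06,
        1.07907323e-03, -6.23410529e-05]), 'position': array([ 0.20779429, -0.53611907,  0.25628256]), 'eef_rot': array([ 9.82955419e-01,  1.83844071e-01, -1.51763950e-05, -3.34444435e-05]), 'force': array([-0.15565626,  1.14251752,  0.0740928 ]), 'moment': array([ 0.07106603, -0.07306185, -0.01047281]), 'grip_force': 0.0, 'finger_gap': 0.0855861171312877}
```

View pics/scene0.png

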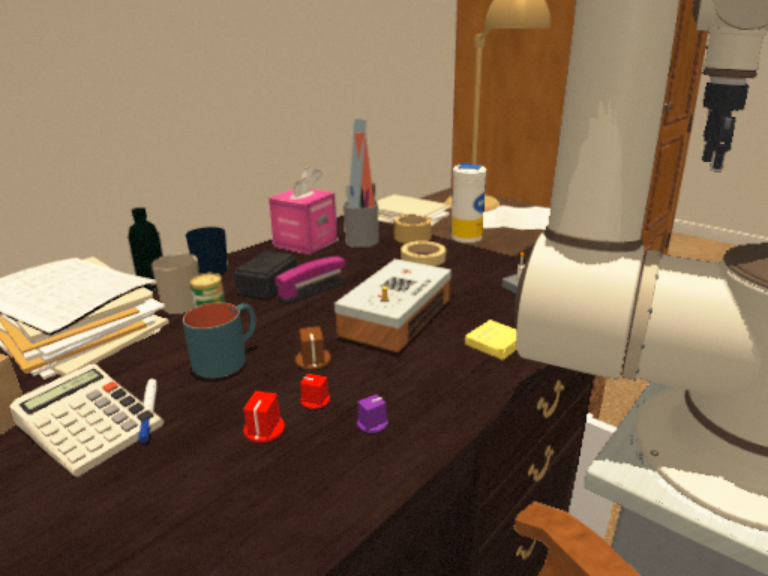

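View pics/side0.png

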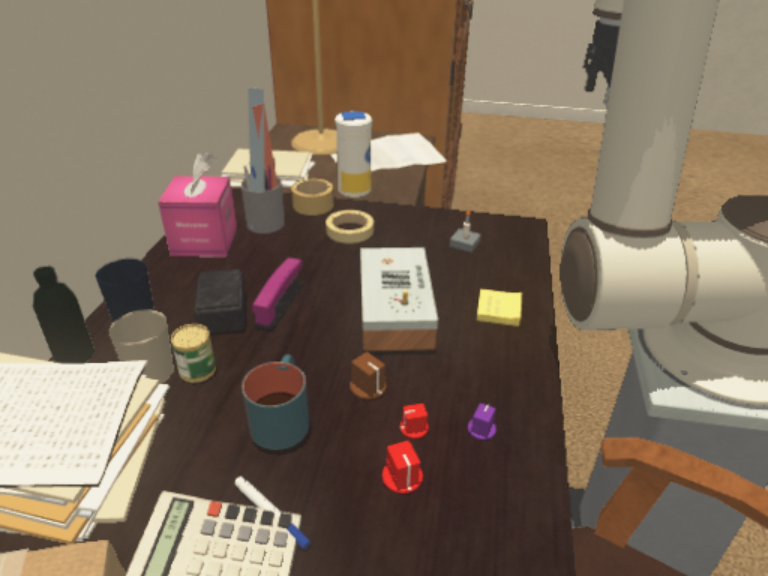

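The side view (1.5x px) shows four knobs: brown (368,375), purple (483,420), small red (415,418) and large red (402,467). The meant one is the small red, at raw side px (277,279), because brown and purple are ruled out and it is the smaller of the two reds. The radio is at (397,297), with its shaft at (404,298) and socket near (388,261). The stand and aerial are at (465,238). I'll confirm this in a crop and measure.

```bash
python3 - <<'E'
from h import *
c=env.get_calibration("side"); im=np.load("pics/side.npy")
cv2.imwrite("pics/crop1.png",cv2.resize(im[155:335,225:345,::-1],None,fx=3.3,fy=3.3,interpolation=cv2.INTER_CUBIC))
def p(*a): print(*a)
for nm,uv,z in [("smallred skirt",(276,288),0),("bigred",(268,321),0),("stand top",(310,158),.018),("shaft foot",(269.5,201),.068),("sock",(258.5,174),.068)]:
    p(nm,onz(c,uv,z).round(3))
cs=env.get_calibration("scene")
for nm,uv,z in [("smallred skirt",(210,268),0),("shaft foot",(256.5,199),.068),("sock",(270.5,181),.068)]:
    p("scene",nm,onz(cs,uv,z).round(3))
hsv=cv2.cvtColor(im,cv2.COLOR_RGB2HSV)
m=cv2.inRange(im,(150,150,140),(255,255,255)); m[:, :225]=0;m[:,300:]=0;m[:160]=0;m[236:]=0
n,l,s,ce=cv2.connectedComponentsWithStats(m); i=1+s[1:,4].argmax(); p(s[i])
cn=max(cv2.findContours((l==i).astype(np.uint8),cv2.RETR_EXTERNAL,cv2.CHAIN_APPROX_NONE)[0],key=cv2.contourArea)
q=cv2.approxPolyDP(cv2.convexHull(cn),4,True).reshape(-1,2); p(q.tolist(),onz(c,q,.068).round(3).tolist())
E
```

```text
smallred skirt [[0.502 0.284 0.   ]]
bigred [[0.506 0.371 0.   ]]
stand top [[ 0.466 -0.248  0.018]]
shaft foot [[0.55  0.068 0.068]]
sock [[ 0.598 -0.048  0.068]]
scene smallred skirt [[0.499 0.278 0.   ]]
scene shaft foot [[0.551 0.066 0.068]]
scene sock [[ 0.596 -0.046  0.068]]
[ 240  165   52   50 2109]
[[281, 165], [291, 212], [242, 214], [240, 166]] [[0.543, -0.107, 0.068], [0.493, 0.102, 0.068], [0.607, 0.132, 0.068], [0.656, -0.079, 0.068]]
```

View pics/crop1.png

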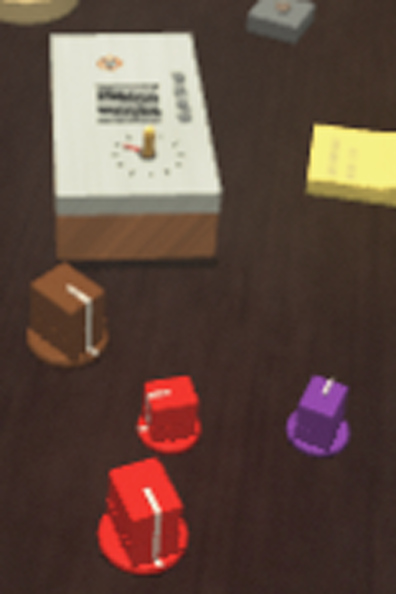

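The crop confirms the small red knob at (170,415). The radio's yaw is about 13.3°, its index strip points left (roughly world +x), and the stand is at (0.466,-0.248). I'm moving over the stand.

>>> play_rows(targets=[{"hand": 1,"delta_pos": [0.028,-0.014,0],"turn": 0},{"hand": 1,"delta_pos": [0.028,-0.014,0],"turn": 0},{"hand": 1,"delta_pos": [0.028,-0.014,0],"turn": 0},{"hand": 1,"delta_pos": [0.028,-0.014,0],"turn": 0},{"hand": 1,"delta_pos": [0.028,-0.014,0],"turn": 0},{"hand": 1,"delta_pos": [0.028,-0.014,0],"turn": 0},{"hand": 1,"delta_pos": [0.028,-0.014,0],"turn": 0},{"hand": 1,"delta_pos": [0.028,-0.014,0],"turn": 0},{"hand": 1,"delta_pos": [0.028,-0.014,0],"turn": 0},{"hand": 1,"delta_pos": [0.028,-0.014,0],"turn": 0},{"hand": 1,"delta_pos": [0,0,0],"turn": 0},{"hand": 1,"delta_pos": [0,0,0],"turn": 0}])

```text
time_s: 1.7
position: [0.4191, -0.3033, 0.2564]
eef_rot: [0.983, 0.185, 0.0, 0.0]
force: [-0.3, 0.0, -0.4]
finger_gap: 0.0852
grip_force: 0.0
```

```bash
cat >> h.py <<'E'
def tool():
    s=env.read_state(); return np.array(s["position"]),R.from_quat(s["eef_rot"]),s
def goto(P):
    p,r,s=tool(); return r.inv().apply(np.array(P)-p).round(4)
E
python3 - <<'E'
from h import *
p,r,s=tool(); print(p,r.as_quat().round(3),s["force"])
c,im=shot("wrist","w1.png",s=1.2); np.save("pics/w1.npy",im)
print({k:np.round(v,3).tolist() for k,v in c.items()}); print("cam in tool",r.inv().apply(np.array(c["xyz"])-p).round(3))
for l in ["aerial","stand"]: print(l,[(np.round(x["box"]).tolist(),round(x["conf"],2)) for x in env.search_frame("wrist",l)])
print(proj(c,[[.466,-.248,.018]]))
E
```

```text
[ 0.41907336 -0.30331231  0.25638038] [0.983 0.185 0.    0.   ] [-0.31360593  0.0387622  -0.36274338]
{'fovy': 68.928, 'cx': 264.814, 'cy': 192.482, 'dist': [-0.017, 0.0, 0.0, 0.0, 0.0], 'xyz': [0.492, -0.274, 0.373], 'orientation': [-0.129, 0.088, -0.557, 0.816]}
cam in tool [ 0.079 -0.001 -0.117]
aerial []
stand [([212.0, 85.0, 57.0, 62.0], 0.72)]
[[237.56268515 115.07546241]]
```

View pics/w1.png

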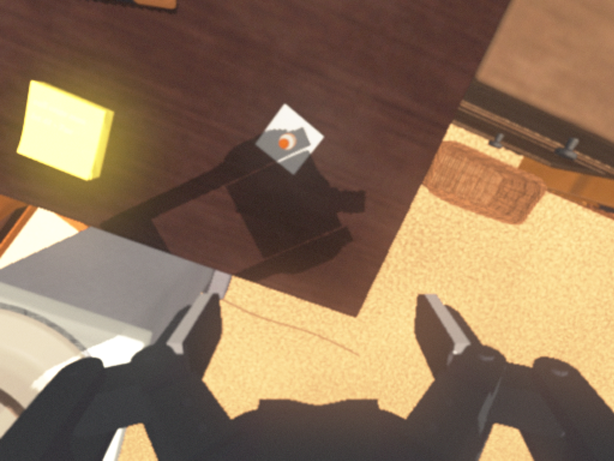

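The wrist view shows the stand at raw px (241,116) with the orange ball at (236.5,119). This agrees with the side estimate.

```bash
python3 - <<'E'
from h import *
im=np.load("pics/w1.npy"); c=env.get_calibration("wrist")
h=cv2.cvtColor(im,cv2.COLOR_RGB2HSV)
m=((h[...,0]<15)&(h[...,1]>170)&(h[...,2]>170)); m[:, :215]=0;m[:,265:]=0;m[:85]=0;m[150:]=0
v,u=np.nonzero(m); b=(u.mean(),v.mean()); print(b,len(u),u.min(),u.max(),v.min(),v.max())
B=onz(c,b,.0895); print("ball",B, "stand",onz(c,(240.5,116),.016))
B=B[0]
print(onz(c,[(285/1.2,104/1.2),(324/1.2,136/1.2),(294/1.2,174/1.2),(256/1.2,142/1.2)],.018))
E
```

```text
(np.float64(236.0), np.float64(119.17142857142858)) 35 233 239 116 122
ball [[ 0.46597799 -0.25486509  0.0895    ]] stand [[ 0.46500709 -0.25340562  0.016     ]]
[[ 0.4957689  -0.23880926  0.018     ]
 [ 0.48113833 -0.28616847  0.018     ]
 [ 0.43373207 -0.27077978  0.018     ]
 [ 0.45051109 -0.22323013  0.018     ]]
```

>>> play_rows(targets=[{"hand": 1,"delta_pos": [0.02,-0.01,0.02],"turn": 0},{"hand": 1,"delta_pos": [0.02,-0.01,0.02],"turn": 0},{"hand": 1,"delta_pos": [0.02,-0.009,0.02],"turn": 0},{"hand": 1,"delta_pos": [0,0,0.03],"turn": 0},{"hand": 1,"delta_pos": [0,0,0.03],"turn": 0},{"hand": 1,"delta_pos": [0,0,0],"turn": 0},{"hand": 1,"delta_pos": [0,0,0],"turn": 0}])

```text
time_s: 2.43
position: [0.4629, -0.2561, 0.136]
eef_rot: [0.983, 0.183, -0.001, -0.001]
force: [1.1, -0.3, 1.1]
finger_gap: 0.0853
grip_force: 0.0
```

```bash
python3 - <<'E'
from h import *
p,r,s=tool(); c,im=shot("wrist"); np.save("pics/w2.npy",im)
h=cv2.cvtColor(im,cv2.COLOR_RGB2HSV); pr=proj(c,[[.465,-.254,.075]])[0]; print(p,r.as_quat(),pr,proj(c,[p]))
m=((h[...,0]<15)&(h[...,1]>170)&(h[...,2]>150)).astype(np.uint8)
n,l,st,ce=cv2.connectedComponentsWithStats(m)
for i in range(1,n):
    if st[i,4]>20 and abs(ce[i]-pr).max()<60: print(st[i],ce[i],onz(c,ce[i],.075))
E
```

```text
[ 0.46291437 -0.25610801  0.13596028] [ 9.83069786e-01  1.83227428e-01 -8.25379414e-04 -9.07930101e-04] [264.60172277 218.21813694] [[266.68772788 273.14107768]]
[257 210  12  12 110] [262.52727273 215.34545455] [[ 0.46648258 -0.25190163  0.075     ]]
```

>>> play_rows(targets=[{"hand": 1,"delta_pos": [0.0045,-0.0025,0.01],"turn": 0},{"hand": 1,"delta_pos": [0,0,0.02],"turn": 0},{"hand": 1,"delta_pos": [0,0,0.02],"turn": 0},{"hand": 1,"delta_pos": [0,0,0.02],"turn": 0},{"hand": 1,"delta_pos": [0,0,0.018],"turn": 0},{"hand": 1,"delta_pos": [0,0,0],"turn": 0},{"hand": 0,"delta_pos": [0,0,0],"turn": 0},{"hand": 0,"delta_pos": [0,0,0],"turn": 0},{"hand": 0,"delta_pos": [0,0,0],"turn": 0},{"hand": 0,"delta_pos": [0,0,0],"turn": 0},{"hand": 0,"delta_pos": [0,0,0],"turn": 0},{"hand": 0,"delta_pos": [0,0,0],"turn": 0}], squeeze=30)

```text
time_s: 3.48
position: [0.4672, -0.2518, 0.0489]
eef_rot: [0.983, 0.184, 0.0, 0.0]
force: [-0.7, 0.6, 9.2]
finger_gap: 0.013
grip_force: 32.8
```

>>> play_rows(targets=[{"hand": 0,"delta_pos": [0,0,-0.003],"turn": 0},{"hand": 0,"delta_pos": [0,0,-0.01],"turn": 0},{"hand": 0,"delta_pos": [0,0,-0.03],"turn": 0},{"hand": 0,"delta_pos": [0,0,-0.04],"turn": 0},{"hand": 0,"delta_pos": [0,0,-0.025],"turn": 0},{"hand": 0,"delta_pos": [0,0,0],"turn": 0},{"hand": 0,"delta_pos": [0,0,0],"turn": 0}])

```text
time_s: 4.07
position: [0.4675, -0.252, 0.1585]
eef_rot: [0.983, 0.184, 0.001, 0.001]
force: [-0.1, -0.1, -1.1]
finger_gap: 0.0131
grip_force: 29.5
```

```bash
cat >> h.py <<'E'
def blob(im,near,rad=60,lo=(0,170,150),hi=(15,255,255),mn=15):
    h=cv2.cvtColor(im,cv2.COLOR_RGB2HSV); n,l,st,ce=cv2.connectedComponentsWithStats(cv2.inRange(h,lo,hi))
    return [(st[i].tolist(),ce[i].round(1)) for i in range(1,n) if st[i,4]>=mn and abs(ce[i]-near).max()<rad]
E
python3 - <<'E'
from h import *
p,r,s=tool(); c,im=shot("wrist","w3.png",s=1.4); np.save("pics/w3.npy",im)
print(p,r.as_quat().round(4),s["force"],s["finger_gap"])
pr=proj(c,[p+r.apply([0,0,-.027])])[0]; print("ball expect",pr,blob(im,pr))
E
```

```text
[ 0.46750775 -0.25197892  0.15846514] [0.9829 0.1839 0.0011 0.0012] [-0.12481736 -0.07851884 -1.1314271 ] 0.013062184642608814
ball expect [267.04444209 312.83255662] [([256, 302, 19, 20, 294], array([264.6, 311.8]))]
```

View pics/w3.png

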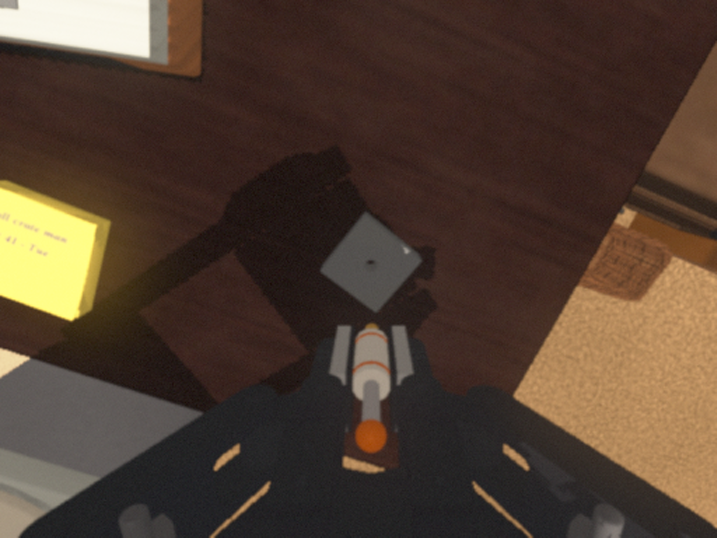

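The aerial is held upright, and the empty stand hole is at raw px (265,188.6). I'll move over the socket at the same relative height so that any camera bias cancels.

>>> play_rows(targets=[{"hand": 0,"delta_pos": [0.02,-0.0143,-0.01],"turn": 0},{"hand": 0,"delta_pos": [0.02,-0.0143,-0.01],"turn": 0},{"hand": 0,"delta_pos": [0.02,-0.0143,-0.01],"turn": 0},{"hand": 0,"delta_pos": [0.02,-0.0143,-0.01],"turn": 0},{"hand": 0,"delta_pos": [0.02,-0.0143,-0.01],"turn": 0},{"hand": 0,"delta_pos": [0.02,-0.0143,0],"turn": 0},{"hand": 0,"delta_pos": [0.02,-0.0143,0],"turn": 0},{"hand": 0,"delta_pos": [0.02,-0.0143,0],"turn": 0},{"hand": 0,"delta_pos": [0.02,-0.0143,0],"turn": 0},{"hand": 0,"delta_pos": [0.0175,-0.014,0],"turn": 0},{"hand": 0,"delta_pos": [0,0,0],"turn": 0},{"hand": 0,"delta_pos": [0,0,0],"turn": 0}])

```text
time_s: 5.12
position: [0.5994, -0.0463, 0.2048]
eef_rot: [0.983, 0.185, -0.001, -0.001]
force: [-0.4, -0.8, -0.4]
finger_gap: 0.013
grip_force: 29.5
```

```bash
python3 - <<'E'
from h import *
im0=np.load("pics/w3.npy"); g=cv2.cvtColor(im0[175:205,250:282],cv2.COLOR_RGB2GRAY); v,u=np.nonzero(g<g[4:-4,4:-4].min()+25); print("hole",len(u),u.mean()+250,v.mean()+175,g.min())
p,r,s=tool(); c,im=shot("wrist"); np.save("pics/w4.npy",im)
print(p,r.as_quat().round(4),s["force"],s["finger_gap"])
pr=proj(c,[[.6,-.0475,.068]])[0]; print(pr,blob(im,pr,60,(5,120,120),(20,255,255)))
a=im[120:260,200:330,::-1]; cv2.imwrite("pics/w4c.png",cv2.resize(a,None,fx=4,fy=4,interpolation=cv2.INTER_CUBIC))
E
```

```text
hole 12 264.1666666666667 186.91666666666666 35
[ 0.59942665 -0.04626272  0.20484073] [ 9.828e-01  1.847e-01 -1.200e-03 -5.000e-04] [-0.4288676  -0.78242163 -0.35049512] 0.012994383885740153
[267.476052   188.94811947] [([245, 130, 70, 12, 123], array([282. , 135.7])), ([260, 181, 20, 18, 85], array([269.2, 189.5])), ([257, 238, 16, 3, 17], array([264.1, 238.6]))]
```

View pics/w4c.png

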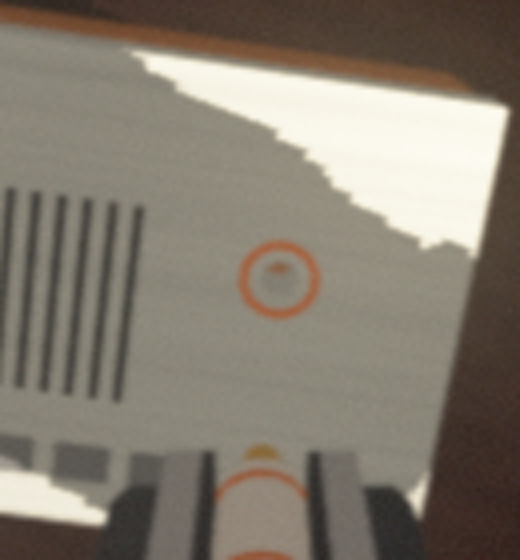

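The orange ring is centred at raw px (269.7,189.6), with the plug tip below it at (265,233). I'm computing the offset with the bias removed.

```bash
python3 - <<'E'
from h import *
p,r,s=tool(); c=env.get_calibration("wrist"); print(p,r.as_quat().round(4))
rel=r.inv()*R.from_quat(c["orientation"]); t=r.inv().apply(np.array(c["xyz"])-p)
print("sock",onz(c,(269.7,189.6),.068))
for q in ([.9829,.1839,.0011,.0012],[.9829,.1842,0,0]):
    r3=R.from_quat(q); p3=np.array([.46751,-.25198,.15847])
    c3=dict(c,xyz=p3+r3.apply(t),orientation=(r3*rel).as_quat())
    print("hole",onz(c3,(264.9,188.3),.018)-[.4672,-.2518,.018])
rr=R.from_quat([.98283,.1845,0,0]); cc=dict(c,xyz=p+rr.apply(t),orientation=(rr*rel).as_quat()); print("sock untilt",onz(cc,(269.7,189.6),.068))
E
```

```text
[ 0.59917945 -0.04707648  0.20510504] [ 9.829e-01  1.842e-01 -1.100e-03 -4.000e-04]
sock [[ 0.59988708 -0.0505476   0.068     ]]
hole [[2.75522272e-04 3.80249638e-04 1.73472348e-17]]
hole [[-9.13002909e-05  6.54353487e-04  1.73472348e-17]]
sock untilt [[ 0.60019103 -0.050595    0.068     ]]
```

>>> play_rows(targets=[{"hand": 0,"delta_pos": [-0.0005,0.0038,0.01],"turn": 0},{"hand": 0,"delta_pos": [0,0,0.025],"turn": 0},{"hand": 0,"delta_pos": [0,0,0.025],"turn": 0},{"hand": 0,"delta_pos": [0,0,0.02],"turn": 0},{"hand": 0,"delta_pos": [0,0,0],"turn": 0},{"hand": 0,"delta_pos": [0,0,0],"turn": 0},{"hand": 0,"delta_pos": [0,0,0],"turn": 0}])

```text
time_s: 5.75
position: [0.6008, -0.0516, 0.1274]
eef_rot: [0.983, 0.184, 0.0, 0.0]
force: [0.1, 0.3, 0.8]
finger_gap: 0.013
grip_force: 29.5
```

```bash
python3 - <<'E'
from h import *
p,r,s=tool(); c,im=shot("wrist"); np.save("pics/w5.npy",im)
print(p,r.as_quat().round(4),s["force"])
for z in (.068,): print("TCP axis on panel px",proj(c,[[*p[:2],z]]),"sock px est",proj(c,[[.600,-.0508,z]]),"plug tip px",proj(c,[p+[0,0,-.045]]))
pr=proj(c,[[.6,-.0508,.068]])[0]
print(blob(im,pr,60,(5,120,110),(20,255,255),8))
a=im[160:300,200:330,::-1]; cv2.imwrite("pics/w5c.png",cv2.resize(a,None,fx=4,fy=4,interpolation=cv2.INTER_CUBIC))
E
```

```text
[ 0.6007669  -0.05163729  0.12737624] [9.830e-01 1.835e-01 5.000e-04 2.000e-04] [0.10085777 0.29652267 0.75396559]
TCP axis on panel px [[266.13613043 222.93287012]] sock px est [[264.59742667 223.48522295]] plug tip px [[266.23719524 232.18314364]]
[([249, 210, 28, 25, 187], array([262.7, 221.8])), ([257, 238, 16, 3, 17], array([264.1, 238.6])), ([252, 258, 26, 8, 48], array([264.9, 260.4]))]
```

View pics/w5c.png

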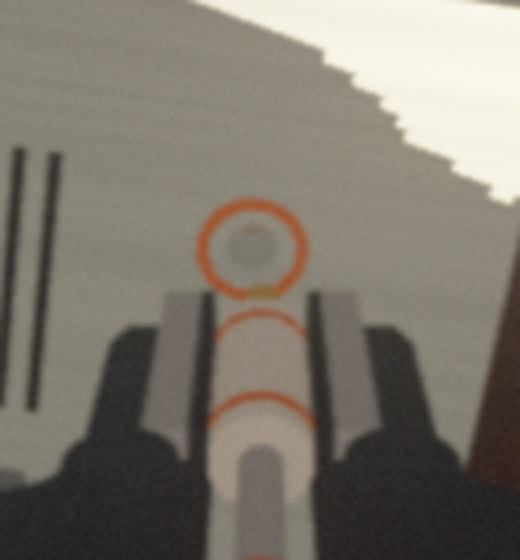

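```bash
python3 - <<'E'
from h import *
p,r,s=tool(); c=env.get_calibration("wrist")
for n,q in [("tip front",(.003,0,.045)),("tip c",(0,0,.045)),("grip bot front",(.007,0,.031)),("grip top back",(-.007,0,-.001)),("grip top front",(.007,0,-.001)),("ball",(0,0,-.027))]:
    print(n,proj(c,[p+r.apply(q)]).round(1))
im=np.load("pics/w5.npy"); print(im[226:242,265].tolist())
E
```

```text
tip front [[266.3 227.9]]
tip c [[266.3 232.1]]
grip bot front [[266.4 231.9]]
grip top back [[266.7 286.6]]
grip top front [[266.7 261.7]]
ball [[267.1 312.9]]
[[128, 124, 114], [131, 125, 114], [133, 128, 116], [137, 131, 119], [135, 124, 109], [135, 112, 81], [135, 104, 61], [134, 103, 59], [141, 115, 86], [144, 127, 112], [146, 128, 113], [149, 110, 85], [147, 94, 66], [146, 114, 95], [144, 131, 115], [146, 134, 122]]
```

The ring is centred at raw px (263,222) and the plug axis is at about column 265.5, sitting roughly 2 mm toward −x. I'll correct by +1.8 mm in x and −1.5 mm in y, then start inserting.

>>> play_rows(targets=[{"hand": 0,"delta_pos": [0.0018,-0.0015,0],"turn": 0},{"hand": 0,"delta_pos": [0,0,0.005],"turn": 0},{"hand": 0,"delta_pos": [0,0,0.005],"turn": 0},{"hand": 0,"delta_pos": [0,0,0.003],"turn": 0},{"hand": 0,"delta_pos": [0,0,0.003],"turn": 0},{"hand": 0,"delta_pos": [0,0,0.002],"turn": 0},{"hand": 0,"delta_pos": [0,0,0],"turn": 0}])

```text
time_s: 6.38
position: [0.6014, -0.0489, 0.1077]
eef_rot: [0.983, 0.184, -0.0, -0.0]
force: [-0.5, 0.1, 0.2]
finger_gap: 0.0129
grip_force: 29.5
```

>>> play_rows(targets=[{"hand": 0,"delta_pos": [0,0,0.003],"turn": 0},{"hand": 0,"delta_pos": [0,0,0.003],"turn": 0},{"hand": 0,"delta_pos": [0,0,0.002],"turn": 0},{"hand": 0,"delta_pos": [0,0,0.001],"turn": 0},{"hand": 0,"delta_pos": [0,0,0],"turn": 0}])

```text
time_s: 6.8
position: [0.6016, -0.0489, 0.0991]
eef_rot: [0.983, 0.184, -0.0, -0.0]
force: [0.2, 0.2, 0.4]
finger_gap: 0.013
grip_force: 29.6
```

Not touching yet, so I'll press a little more.

>>> play_rows(targets=[{"hand": 0,"delta_pos": [0,0,0.001],"turn": 0},{"hand": 0,"delta_pos": [0,0,0.001],"turn": 0},{"hand": 0,"delta_pos": [0,0,0],"turn": 0}])

```text
time_s: 7.05
position: [0.6019, -0.0489, 0.0987]
eef_rot: [0.983, 0.184, 0.001, 0.0]
force: [-6.0, 0.6, 16.3]
finger_gap: 0.0129
grip_force: 31.2
```

Contact at 16 N at the expected height. I'll release and rise.

>>> play_rows(targets=[{"hand": 0.5,"delta_pos": [0,0,0],"turn": 0},{"hand": 0.5,"delta_pos": [0,0,0],"turn": 0},{"hand": 0.5,"delta_pos": [0,0,0],"turn": 0},{"hand": 0.5,"delta_pos": [0,0,0],"turn": 0},{"hand": 0.5,"delta_pos": [0,0,-0.02],"turn": 0},{"hand": 0.5,"delta_pos": [0,0,-0.03],"turn": 0},{"hand": 0.5,"delta_pos": [0,0,-0.03],"turn": 0},{"hand": 0.5,"delta_pos": [0,0,-0.03],"turn": 0},{"hand": 0.5,"delta_pos": [0,0,0],"turn": 0},{"hand": 0.5,"delta_pos": [0,0,0],"turn": 0}])

```text
time_s: 7.88
position: [0.6022, -0.049, 0.2088]
eef_rot: [0.983, 0.184, 0.001, 0.001]
force: [-0.6, -0.2, -1.7]
finger_gap: 0.0425
grip_force: 0.0
```

```bash
python3 - <<'E'
from h import *
p,r,s=tool(); c,im=shot("wrist"); np.save("pics/w6.npy",im); print(p,r.as_quat().round(4))
S=np.array([.602,-.0505,.068])
print(proj(c,[S,S+[0,0,.057]]),blob(im,proj(c,[S+[0,0,.057]])[0],50,mn=8))
for n in ("side","scene"):
    cs,im2=shot(n); e=proj(cs,[S,S+[0,0,.057]]); print(n,e.round(1).tolist(),blob(im2,e[1],20,(3,120,120),(18,255,255),2))
cv2.imwrite("pics/w6.png",cv2.resize(im[100:384,130:430,::-1],None,fx=2,fy=2))
E
```

```text
[ 0.60219755 -0.04902263  0.20883463] [9.830e-01 1.839e-01 1.400e-03 5.000e-04]
[[266.96499248 189.15497847]
 [267.57667827 210.91678694]] [([260, 207, 9, 9, 61], array([264.3, 211.1]))]
side [[257.2, 173.4], [257.6, 155.4]] [([257, 155, 3, 3, 7], array([258. , 156.3]))]
scene [[269.9, 180.0], [269.9, 161.1]] [([263, 143, 30, 28, 438], array([276.7, 155.9])), ([288, 161, 3, 1, 3], array([289., 161.])), ([272, 172, 2, 1, 2], array([272.5, 172. ]))]
```

View pics/w6.png

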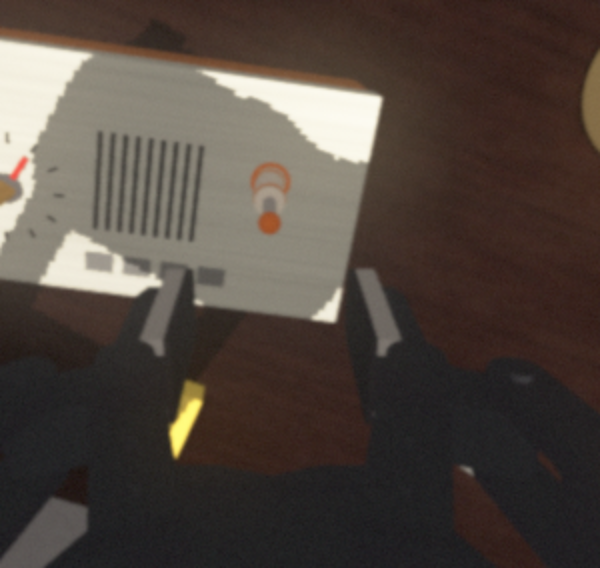

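The aerial is seated and upright, with its ball at raw px (264,211) as expected. Next I'll look at the D-shaft from above.

>>> play_rows(targets=[{"hand": 1,"delta_pos": [0,-0.025,-0.005],"turn": 0},{"hand": 1,"delta_pos": [0,-0.025,-0.005],"turn": 0},{"hand": 1,"delta_pos": [0,-0.025,0],"turn": 0},{"hand": 1,"delta_pos": [0,-0.025,0],"turn": 0},{"hand": 1,"delta_pos": [-0.005,-0.0275,0],"turn": 0},{"hand": 1,"delta_pos": [0,0,0],"turn": 0},{"hand": 1,"delta_pos": [0,0,0],"turn": 0}])

```text
time_s: 8.62
position: [0.5502, 0.0692, 0.2164]
eef_rot: [0.983, 0.185, -0.001, -0.0]
force: [0.1, -0.9, 0.4]
finger_gap: 0.0855
grip_force: 0.0
```

```bash
python3 - <<'E'
from h import *
p,r,s=tool(); c,im=shot("wrist"); np.save("pics/w7.npy",im); print(p,r.as_quat().round(4))
print(proj(c,[[.551,.068,.068],[.551,.068,.092]]))
cv2.imwrite("pics/w7.png",cv2.resize(im[110:260,190:340,::-1],None,fx=4,fy=4,interpolation=cv2.INTER_CUBIC))
E
```

```text
[0.55016164 0.06915386 0.2164391 ] [ 9.828e-01  1.848e-01 -7.000e-04 -2.000e-04]
[[267.30863416 185.32035767]
 [267.50227059 192.85562792]]
```

View pics/w7.png

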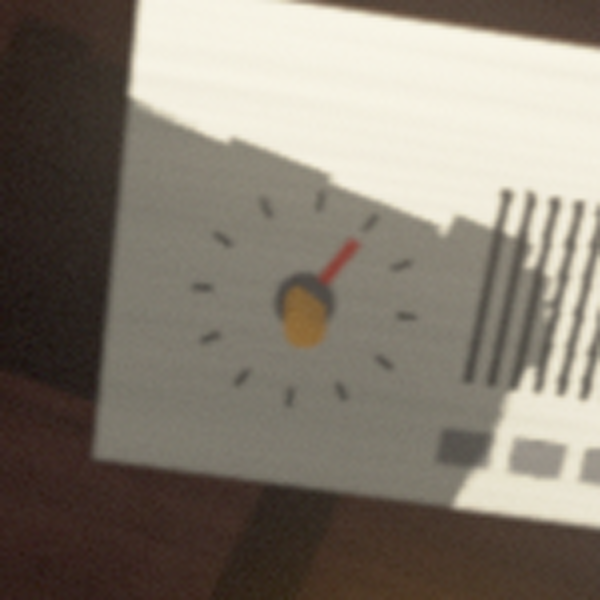

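The shaft foot is at raw px (266.1,185) and the index strip's outer end is at (279,170.3).

```bash
python3 - <<'E'
from h import *
c=env.get_calibration("wrist")
a=onz(c,[(266.1,185.0),(279,170.3),(190+320/4,110+201/4),(190+290/4,110+397/4)],.068); print(a)
d=a[1]-a[0]; print("strip",np.linalg.norm(d),np.degrees(np.arctan2(d[1],d[0])))
d=a[2]-a[3]; print("ticks axis",np.degrees(np.arctan2(d[1],d[0])))
b=onz(c,[(190+135/4,110),(190+95/4,110+458/4),(190+600/4,110+525/4)],.068); print(b)
print(np.degrees(np.arctan2(*(b[0]-b[1])[[1,0]])),np.degrees(np.arctan2(*(b[2]-b[1])[[1,0]]))+90)
p=onz(c,[(190+305/4,110+325/4)],.092); print("tip approx",p)
E
```

```text
[[0.5513529  0.06839963 0.068     ]
 [0.56978576 0.06211491 0.068     ]
 [0.57583652 0.07391395 0.068     ]
 [0.52605745 0.06247425 0.068     ]]
strip 0.019474804544346927 -18.826938154524544
ticks axis 12.942383008081524
[[ 0.60382536  0.13029968  0.068     ]
 [ 0.49190235  0.10351203  0.068     ]
 [ 0.52182947 -0.0271227   0.068     ]]
13.459970010840925 12.903240195521064
tip approx [[0.55248516 0.06878398 0.092     ]]
```

>>> play_rows(targets=[{"hand": 1,"delta_pos": [0.0038,-0.027,0],"turn": 0},{"hand": 1,"delta_pos": [0.0038,-0.027,0],"turn": 0},{"hand": 1,"delta_pos": [0.0038,-0.027,0],"turn": 0},{"hand": 1,"delta_pos": [0.0038,-0.027,0],"turn": 0},{"hand": 1,"delta_pos": [0.0038,-0.027,0],"turn": 0},{"hand": 1,"delta_pos": [0.0038,-0.027,0],"turn": 0},{"hand": 1,"delta_pos": [0.0038,-0.027,0],"turn": 0},{"hand": 1,"delta_pos": [0.0038,-0.027,0],"turn": 0},{"hand": 1,"delta_pos": [0,0,0],"turn": 0},{"hand": 1,"delta_pos": [0,0,0],"turn": 0}])

```text
time_s: 9.5
position: [0.5013, 0.2808, 0.2165]
eef_rot: [0.983, 0.184, -0.001, 0.0]
force: [0.5, 1.1, -0.5]
finger_gap: 0.0852
grip_force: 0.0
```

```bash
python3 - <<'E'
from h import *
p,r,s=tool(); c,im=shot("wrist"); np.save("pics/w8.npy",im); print(p,r.as_quat().round(4))
pr=proj(c,[[.5,.281,.02]])[0]; print(pr,blob(im,pr,150,(0,150,100),(8,255,255),30))
x,y=(pr-60).astype(int)
cv2.imwrite("pics/w8.png",cv2.resize(im[y:y+150,x-15:x+135,::-1],None,fx=4,fy=4,interpolation=cv2.INTER_CUBIC)); print(x-15,y)
E
```

```text
[0.50131693 0.28081106 0.21648098] [ 9.829e-01  1.844e-01 -6.000e-04  2.000e-04]
[265.1248079  174.73137853] [([169, 116, 56, 48, 1983], array([198.4, 140.6])), ([253, 154, 35, 37, 929], array([269.8, 172. ]))]
190 114
```

View pics/w8.png

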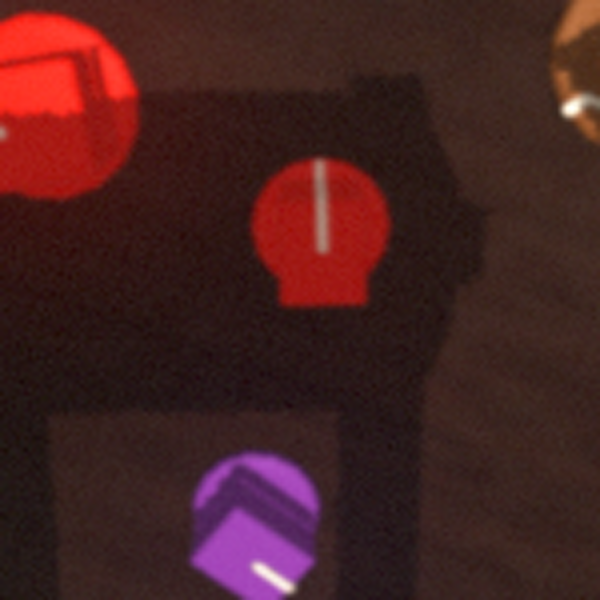

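The knob's skirt is centred at raw px (270.4,170.9). Its white line points image-up, so its x axis runs along tool +x (yaw about 21°). The big red and purple knobs are clear of the fingers.

```bash
python3 - <<'E'
from h import *
c=env.get_calibration("wrist"); p,r,s=tool(); print(p)
k=onz(c,[(270.4,170.9)],.004)[0]; print("skirt",k, goto([k[0],k[1],.033]))
f=lambda u,v:(190+u/4,114+v/4)
a=onz(c,[f(280,305),f(368,305)],.036); print("back edge",a,np.linalg.norm(a[1]-a[0])); d=a[0]-a[1]; yaw=np.arctan2(-d[0],d[1]); print("yaw",np.degrees(yaw))
m=a.mean(0)+.015*np.array([np.cos(yaw),np.sin(yaw),0]); print("centre from block",m)
l=onz(c,[f(322,252),f(319,160)],[.036,.004]); d=l[1]-l[0]; print("line",l,np.degrees(np.arctan2(d[1],d[0])), s["joints"].round(2))
print("tool yaw",np.degrees(2*np.arctan2(s["eef_rot"][1],s["eef_rot"][0])))
E
```

```text
[0.50154366 0.28002836 0.21662203]
skirt [0.50316452 0.27445841 0.004     ] [-0.0003  0.0057  0.1836]
back edge [[0.48535769 0.28055297 0.036     ]
 [0.49421962 0.25766684 0.036     ]] 0.02454197548301491
yaw 21.167310111720617
centre from block [0.50377661 0.27452629 0.036     ]
line [[0.50379086 0.27523137 0.036     ]
 [0.52201993 0.28271884 0.004     ]] 22.330105371365626 [ 0.38  0.17  1.5  -0.    1.48  1.58]
tool yaw 21.194414197990813
```

>>> play_rows(targets=[{"hand": 0.65,"delta_pos": [0,0.006,0.03],"turn": 0},{"hand": 0.65,"delta_pos": [0,0,0.03],"turn": 0},{"hand": 0.65,"delta_pos": [0,0,0.03],"turn": 0},{"hand": 0.65,"delta_pos": [0,0,0.03],"turn": 0},{"hand": 0.65,"delta_pos": [0,0,0.03],"turn": 0},{"hand": 0.65,"delta_pos": [0,0,0.02],"turn": 0},{"hand": 0.65,"delta_pos": [0,0,0.0135],"turn": 0},{"hand": 0.65,"delta_pos": [0,0,0],"turn": 0},{"hand": 0.65,"delta_pos": [0,0,0],"turn": 0}])

```text
time_s: 10.3
position: [0.5036, 0.2737, 0.0336]
eef_rot: [0.983, 0.183, -0.001, 0.0]
force: [0.7, 0.6, 0.3]
finger_gap: 0.0555
grip_force: 0.0
```

>>> play_rows(targets=[{"hand": 0,"delta_pos": [0,0,0],"turn": 0},{"hand": 0,"delta_pos": [0,0,0],"turn": 0},{"hand": 0,"delta_pos": [0,0,0],"turn": 0},{"hand": 0,"delta_pos": [0,0,0],"turn": 0},{"hand": 0,"delta_pos": [0,0,0],"turn": 0},{"hand": 0,"delta_pos": [0,0,0],"turn": 0}], squeeze=50)

```text
time_s: 10.8
position: [0.504, 0.2749, 0.0351]
eef_rot: [0.983, 0.184, 0.001, 0.0]
force: [-0.5, -3.5, 6.1]
finger_gap: 0.0229
grip_force: 49.8
```

>>> play_rows(targets=[{"hand": 0,"delta_pos": [0,0,-0.005],"turn": 0},{"hand": 0,"delta_pos": [0,0,-0.015],"turn": 0},{"hand": 0,"delta_pos": [0,0,-0.03],"turn": 0},{"hand": 0,"delta_pos": [0,0,-0.03],"turn": 0},{"hand": 0,"delta_pos": [0,0,-0.03],"turn": 0},{"hand": 0,"delta_pos": [-0.005,0.035,-0.03],"turn": 0},{"hand": 0,"delta_pos": [-0.005,0.035,-0.03],"turn": 0},{"hand": 0,"delta_pos": [-0.005,0.035,-0.015],"turn": 0},{"hand": 0,"delta_pos": [-0.005,0.035,0],"turn": 0},{"hand": 0,"delta_pos": [-0.005,0.035,0],"turn": 0},{"hand": 0,"delta_pos": [-0.005,0.035,0],"turn": 0}])

```text
time_s: 11.72
position: [0.5497, 0.0737, 0.214]
eef_rot: [0.983, 0.184, 0.001, 0.0]
force: [0.7, 0.3, -0.4]
finger_gap: 0.023
grip_force: 49.2
```

>>> play_rows(targets=[{"hand": 0,"delta_pos": [0,0,0],"turn": 0.117},{"hand": 0,"delta_pos": [0,0,0],"turn": 0.117},{"hand": 0,"delta_pos": [0,0,0],"turn": 0.117},{"hand": 0,"delta_pos": [0,0,0],"turn": 0.117},{"hand": 0,"delta_pos": [0,0,0],"turn": 0.117},{"hand": 0,"delta_pos": [0,0,0],"turn": 0.117},{"hand": 0,"delta_pos": [0,0,0],"turn": 0},{"hand": 0,"delta_pos": [0,0,0],"turn": 0}])

```text
time_s: 12.38
position: [0.5496, 0.0753, 0.2133]
eef_rot: [0.987, -0.163, 0.0, -0.0]
force: [0.3, 0.1, 0.1]
finger_gap: 0.0231
grip_force: 49.2
```

```bash
python3 - <<'E'
from h import *
p,r,s=tool(); c,im=shot("wrist"); np.save("pics/w9.npy",im); print(p,r.as_quat().round(4),np.degrees(2*np.arctan2(s["eef_rot"][1],s["eef_rot"][0])),s["finger_gap"])
pts={"shaft foot":[.5515,.0684,.068],"tip":[.5515,.0684,.092],"strip end":[.5515+.02*np.cos(-.329),.0684+.02*np.sin(-.329),.068]}
for n,q in pts.items(): print(n,proj(c,[q]).round(1))
for n,q in {"skirt c":(0,0,.035),"skirt front":(.021,0,.032),"top front L":(.015,-.012,-.001),"top front R":(.015,.012,-.001),"top back L":(-.015,-.012,-.001)}.items(): print(n,proj(c,[p+r.apply(q)]).round(1))
cv2.imwrite("pics/w9.png",cv2.resize(im[140:340,165:365,::-1],None,fx=3,fy=3,interpolation=cv2.INTER_CUBIC))
E
```

```text
[0.5496041  0.07533491 0.21328149] [ 9.866e-01 -1.634e-01  3.000e-04 -1.000e-04] -18.812365276831805 0.023109807542375724
shaft foot [[271.8 182.2]]
tip [[272.4 189.6]]
strip end [[272. 162.]]
skirt c [[266.2 238.5]]
skirt front [[266.2 207.8]]
top front L [[240.8 245.5]]
top front R [[292.4 245.5]]
top back L [[242.4 299.1]]
```

View pics/w9.png

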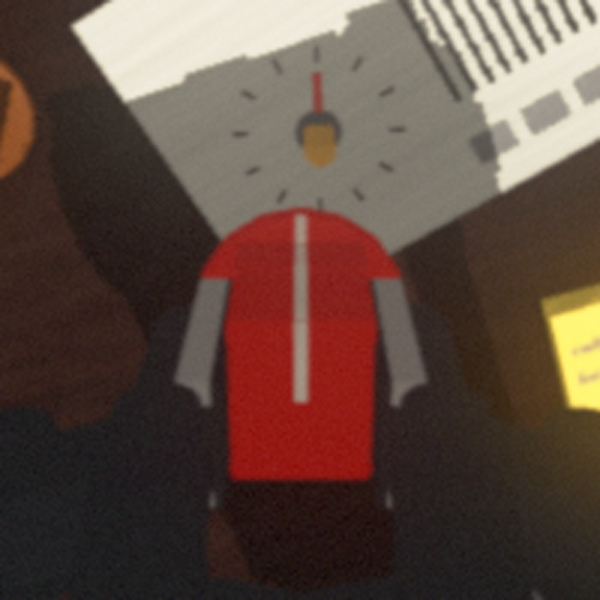

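The knob is held square, with its white line parallel to the red strip (both vertical, at crop columns 300 and 318). The shaft foot is at raw px (271.3,183.7). I'll shift over the shaft and come lower for a second check.

>>> play_rows(targets=[{"hand": 0,"delta_pos": [0.0035,0.0058,0.01],"turn": 0},{"hand": 0,"delta_pos": [0,0,0.02],"turn": 0},{"hand": 0,"delta_pos": [0,0,0.018],"turn": 0},{"hand": 0,"delta_pos": [0,0,0],"turn": 0},{"hand": 0,"delta_pos": [0,0,0],"turn": 0},{"hand": 0,"delta_pos": [0,0,0],"turn": 0}])

```text
time_s: 12.93
position: [0.5514, 0.0685, 0.1655]
eef_rot: [0.986, -0.165, 0.0, -0.0]
force: [0.0, -0.5, -0.4]
finger_gap: 0.0233
grip_force: 49.2
```

```bash
python3 - <<'E'
from h import *
p,r,s=tool(); c,im=shot("wrist"); np.save("pics/w10.npy",im); print(p,r.as_quat().round(4),s["force"])
for n,z in (("foot",.068),("tip",.092)): print(n,"TCP axis px",proj(c,[[*p[:2],z]]).round(1))
print("strip end ideal",proj(c,[p+r.apply([.02,0,p[2]-.068])]).round(1))
print("skirt front",proj(c,[p+r.apply((.021,0,.032))]).round(1))
b=im[:,:,::-1][175:275,205:330]; cv2.imwrite("pics/w10.png",cv2.resize(b,None,fx=6,fy=6,interpolation=cv2.INTER_CUBIC))
E
```

```text
[0.55141354 0.06845658 0.16552052] [ 9.863e-01 -1.648e-01  4.000e-04 -1.000e-04] [ 0.01140553 -0.49577354 -0.42030665]
foot TCP axis px [[265.9 203. ]]
tip TCP axis px [[266.  214.2]]
strip end ideal [[265.8 179.2]]
skirt front [[266.3 207.8]]
```

View pics/w10.png

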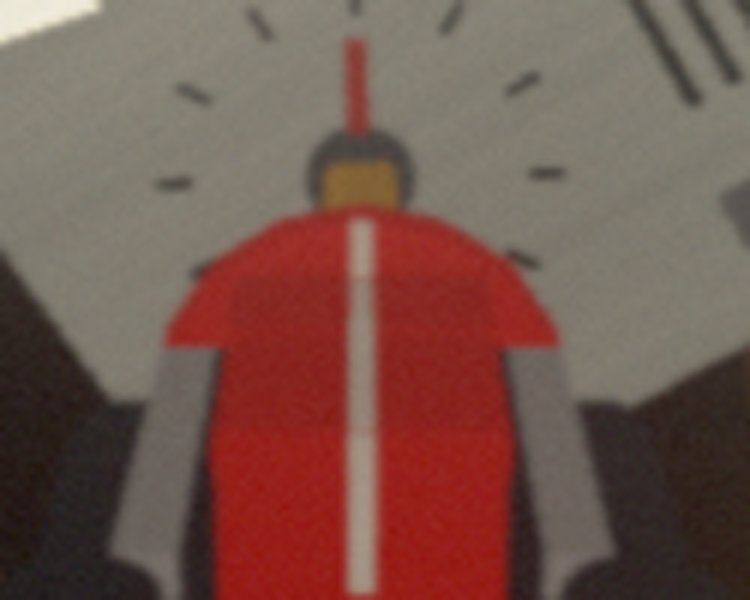

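The knob's line and the shaft centre share column 265.2, and the strip leans about 3° CCW. I'll turn −0.04 and shift −0.5 mm in x, then descend.

>>> play_rows(targets=[{"hand": 0,"delta_pos": [-0.0005,0,0],"turn": -0.04},{"hand": 0,"delta_pos": [0,0,0.015],"turn": 0},{"hand": 0,"delta_pos": [0,0,0.015],"turn": 0},{"hand": 0,"delta_pos": [0,0,0.005],"turn": 0},{"hand": 0,"delta_pos": [0,0,0.003],"turn": 0},{"hand": 0,"delta_pos": [0,0,0.003],"turn": 0},{"hand": 0,"delta_pos": [0,0,0.002],"turn": 0},{"hand": 0,"delta_pos": [0,0,0],"turn": 0}])

```text
time_s: 13.65
position: [0.5507, 0.0688, 0.122]
eef_rot: [0.989, -0.146, 0.0, -0.0]
force: [-0.4, -0.8, -1.0]
finger_gap: 0.0233
grip_force: 49.2
```

>>> play_rows(targets=[{"hand": 0,"delta_pos": [0,0,0.003],"turn": 0},{"hand": 0,"delta_pos": [0,0,0.003],"turn": 0},{"hand": 0,"delta_pos": [0,0,0.003],"turn": 0},{"hand": 0,"delta_pos": [0,0,0],"turn": 0},{"hand": 0,"delta_pos": [0,0,0],"turn": 0}])

```text
time_s: 14.07
position: [0.5505, 0.0688, 0.1126]
eef_rot: [0.989, -0.146, -0.0, -0.0]
force: [0.3, -0.4, -0.5]
finger_gap: 0.0231
grip_force: 49.2
```

>>> play_rows(targets=[{"hand": 0,"delta_pos": [0,0,0.002],"turn": 0},{"hand": 0,"delta_pos": [0,0,0.002],"turn": 0},{"hand": 0,"delta_pos": [0,0,0],"turn": 0},{"hand": 0,"delta_pos": [0,0,0],"turn": 0}])

```text
time_s: 14.4
position: [0.5506, 0.0688, 0.1087]
eef_rot: [0.989, -0.146, 0.0, -0.0]
force: [0.1, -0.2, 0.5]
finger_gap: 0.023
grip_force: 49.3
```

>>> play_rows(targets=[{"hand": 0,"delta_pos": [0,0,0.002],"turn": 0},{"hand": 0,"delta_pos": [0,0,0],"turn": 0},{"hand": 0,"delta_pos": [0,0,0],"turn": 0}])

```text
time_s: 14.65
position: [0.5507, 0.0688, 0.1069]
eef_rot: [0.989, -0.146, 0.0, -0.0]
force: [0.0, -0.7, 2.5]
finger_gap: 0.023
grip_force: 49.5
```

The spring is engaging, so I'll press on.

>>> play_rows(targets=[{"hand": 0,"delta_pos": [0,0,0.002],"turn": 0},{"hand": 0,"delta_pos": [0,0,0.001],"turn": 0},{"hand": 0,"delta_pos": [0,0,0],"turn": 0},{"hand": 0,"delta_pos": [0,0,0],"turn": 0}])

```text
time_s: 14.98
position: [0.5507, 0.0688, 0.104]
eef_rot: [0.989, -0.146, 0.0, -0.0]
force: [-1.4, -0.3, 7.6]
finger_gap: 0.0229
grip_force: 50.4
```

>>> play_rows(targets=[{"hand": 0,"delta_pos": [0,0,0.001],"turn": 0},{"hand": 0,"delta_pos": [0,0,0],"turn": 0},{"hand": 0,"delta_pos": [0,0,0],"turn": 0}])

```text
time_s: 15.23
position: [0.5509, 0.0688, 0.1037]
eef_rot: [0.989, -0.146, 0.001, -0.0]
force: [-5.0, -0.2, 16.1]
finger_gap: 0.0235
grip_force: 51.6
```

```bash
python3 - <<'E'
from h import *
S=np.array([.602,-.0505,.068])
cs,im2=shot("side"); e=proj(cs,[S+[0,0,.057]]); print(e.round(1),blob(im2,e[0],12,(3,120,120),(18,255,255),2))
c,im=shot("wrist"); p,r,s=tool(); print(p,s["force"],s["moment"],s["finger_gap"],s["grip_force"])
# knob still where it sat in the hand? (earlier: skirt front row 209.5, top front edge row 247)
print(im[200:256:2,258].tolist())
print(np.load("pics/w10.npy")[200:256:2,258].tolist())
E
```

```text
[[257.6 155.4]] []
[0.55092055 0.06883382 0.10372128] [-5.19326549e+00  3.19798448e-03  1.64268172e+01] [0.06506301 0.77525751 0.0153074 ] 0.02327973179783703 51.634425558149815
[[139, 133, 120], [137, 131, 119], [134, 129, 117], [130, 127, 113], [135, 129, 115], [142, 87, 78], [154, 59, 52], [163, 57, 47], [160, 57, 50], [156, 48, 42], [153, 52, 45], [142, 47, 41], [139, 42, 40], [140, 44, 39], [142, 48, 43], [148, 44, 37], [140, 42, 36], [139, 37, 32], [140, 41, 37], [139, 41, 35], [142, 41, 37], [140, 35, 31], [140, 35, 32], [146, 38, 31], [154, 34, 27], [156, 36, 29], [156, 36, 30], [156, 36, 30]]
[[82, 74, 70], [78, 71, 65], [91, 77, 64], [91, 75, 61], [100, 80, 62], [129, 62, 51], [149, 49, 44], [158, 49, 45], [154, 44, 41], [154, 44, 38], [148, 41, 35], [139, 40, 37], [138, 43, 37], [141, 44, 40], [139, 40, 37], [142, 36, 32], [137, 34, 30], [135, 29, 23], [136, 31, 29], [136, 33, 28], [138, 32, 30], [140, 38, 33], [140, 37, 35], [143, 34, 29], [150, 31, 26], [154, 35, 29], [150, 30, 23], [154, 32, 29]]
```

The knob hasn't slipped in the hand, and the push is steady at 16 N against the stop. The gripper stays well clear of the aerial. Handing in.

```bash
python3 -c "
from rig import env
print(env.sign_off())"
```

```text
the job is handed in; nothing more can be done
None
```

The aerial is plugged in upright, and the small red knob is on the D-shaft, held pressed at its stop with about 16 N; the aerial was out of view at my last check, and I viewed 12 pictures, over the limit of 10.

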